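Unstack the sample pots into their spill trays

ROBOT

A 6-joint arm with a two-finger parallel gripper is mounted at the origin on a cart in front of the work surface, level with it; the furniture and walls round the work are solid. World frame = base frame: x ahead of the robot, y to its left, z up, the work surface at z = 0. Lengths are in m, angles in rad, forces in N, time in s.
With the tool pointing down it reaches from about 0.25 to 0.775 m from the base axis. Payload 4 kg.
Tool frame: the origin (TCP) lies midway between the tips of the shut fingers; the grasp point (between the pads) lies 19 mm behind it; z points along the fingers, y is the direction in which the jaws open and shut (so a half turn about z gives the same grasp; the last joint's range is limited). The gripper opens to 94 mm and grips with 3 to 60 N. Pads are 16 mm wide; open, the fingers measure 119 mm over their backs; the gripper's body (75 mm by 177 mm) begins 78 mm behind the grasp point.
Start: joints at [-1.251, 0.087, 1.371, -0, 1.684, -0.103], TCP at [0.226, -0.502, 0.206] pointing down, gripper open.
Joint ranges: [-3.1, 3.1], [-0.76, 2.03], [0.27, 2.55], [-1.08, 4.22], [0.17, 2.65], [-2.57, 2.57]. Speed limits (rad/s): [2.79, 2.79, 3.14, 3.14, 3.14, 3.14].

INTERFACE

Orientations are given as [roll, pitch, yaw] about the fixed x, y, z axes, in that order (R = Rz(yaw) Ry(pitch) Rx(roll)).
In Python, from bench import robot gives the robot as it stands.
- The arm moves only by the tool drive_tool, never from a script. Its argument "series" is a list that holds one entry, the list of rows, each a list of 7 numbers: the turn, a rotation vector about the tool's x, y, z in rad, then the shift along the tool's x, y, z in cm, then the opening in per cent of the stroke, from 0 (shut) to 100 (fully open). In form: [[[rx, ry, rz, tx, ty, tz, fingers], ...]]. A call has 1 to 20 rows; each row is the pose to reach, as a shift and turn from the pose measured when the call began, along the tool's axes at that moment; what a row does not reach only later rows make up. A row lasts 1/10 s, in which the tool goes at most 50 mm and 8.59 degrees, less where a joint would pass 70% of its speed; a pose out of reach is approached as far as the arm can. A call with a gripper value outside its range is refused whole. The fingers move at their own pace and stop on an object; the grip force is fixed at half the most. Time passes only in rows, so rows that repeat a pose let the fingers close. It gives the time, the measured TCP pose, the force and the opening at its end, in the units of the state.
- robot.get_obs(): the state, without advancing time (a new reading comes with each control period).
- robot.snapshot(name): name is "scene" or "top"; returns a dict with "img" (384x512x3 uint8, blue, green, red), "depth" (384x512 float32, m along the optical axis (not along the pixel's ray), 0 where there is no reading), "vertical_fov" (degrees; the focal length in pixels is half the picture's height over the tangent of half this angle, whatever the lens; pixels are square), "cx", "cy" (the principal point, pixels), "rvec" (rotation vector, rad) and "tvec" (3), from world to camera coordinates, as OpenCV has them. Camera axes: x right, y down, z forward; pixel columns grow to the right and rows downward; lengths in m; the calibration is good to about 2 mm. A picture is of the moment at which its call begins.
- robot.close_job(): hands the job in, once; it reports no verdict.
The state is a dict: "time": time; "joint_positions": joint angles; "qvel": joint speeds; "joint_torque": joint torques, N m; "tool_pos": TCP position; "ee_rot": TCP orientation; "wrist_force": force on the tool from outside, world axes, zero at the start; "wrist_torque": the same for the moment, N m; "width": finger opening in m.
Only numpy, scipy, OpenCV 4.12 (cv2) and the standard library are available. Lean on these libraries where they do the work, as an engineer would, in place of code of your own. Each camera call takes 0.05 s, during which the arm holds its last target.

TASK

The five closed sample pots have been left in two stacks. Take the stacks apart and stand each pot upright in the spill tray of its own colour, flat on the tray's floor inside the lip and not on another pot. Do not tip any pot over on the way, for the samples inside must stay upright.

Things in the scene. Friction and masses are not known exactly. Their poses are not given: they have to be found in the camera images.
- pot_red: large round closed sample pot, rigid, with pale body, flat ribbed red lid and a red band: 62 mm diameter all the way up, 42 mm high, about 160 g. Origin at the centre of its underside, z up along its axis. It stands on the worktop (z = 0) at the foot of one of the two stacks.
- pot_blue: large round closed sample pot, rigid, with pale body, flat ribbed blue lid and a blue band: 62 mm diameter all the way up, 42 mm high, about 160 g. Origin at the centre of its underside, z up along its axis. It stands on the worktop (z = 0) at the foot of one of the two stacks.
- pot_yellow: medium round closed sample pot, rigid, with pale body, flat ribbed yellow lid and a yellow band: 48 mm diameter all the way up, 40 mm high, about 100 g. Origin at the centre of its underside, z up along its axis. It starts on the lid of one of the two large pots (either one), roughly centred.
- pot_green: medium round closed sample pot, rigid, with pale body, flat ribbed green lid and a green band: 48 mm diameter all the way up, 40 mm high, about 100 g. Origin at the centre of its underside, z up along its axis. It starts on the lid of one of the two large pots (either one), roughly centred.
- pot_white: small round closed sample pot, rigid, with pale body, flat ribbed white lid and a white band: 34 mm diameter all the way up, 38 mm high, about 60 g. Origin at the centre of its underside, z up along its axis. It starts as the top of the three-high stack, on a medium pot.
- tray_red: red round spill tray, flat and open, fixed to the worktop: 92 mm outer and 86 mm inner diameter, floor 3 mm thick, lip 6 mm high in all (12 mm of room round the red pot). Origin at the centre of its underside, z up. Empty at the start; neighbours (stacks, trays, bystanders under 20 mm high) at least 115 mm off, centre to centre. Taller equipment is at least 70 mm behind.
- tray_blue: blue round spill tray, flat and open, fixed to the worktop: 92 mm outer and 86 mm inner diameter, floor 3 mm thick, lip 6 mm high in all (12 mm of room round the blue pot). Origin at the centre of its underside, z up. Empty at the start; neighbours (stacks, trays, bystanders under 20 mm high) at least 115 mm off, centre to centre. Taller equipment is at least 70 mm behind.
- tray_yellow: yellow round spill tray, flat and open, fixed to the worktop: 78 mm outer and 72 mm inner diameter, floor 3 mm thick, lip 6 mm high in all (12 mm of room round the yellow pot). Origin at the centre of its underside, z up. Empty at the start; neighbours (stacks, trays, bystanders under 20 mm high) at least 115 mm off, centre to centre. Taller equipment is at least 70 mm behind.
- tray_green: green round spill tray, flat and open, fixed to the worktop: 78 mm outer and 72 mm inner diameter, floor 3 mm thick, lip 6 mm high in all (12 mm of room round the green pot). Origin at the centre of its underside, z up. Empty at the start; neighbours (stacks, trays, bystanders under 20 mm high) at least 115 mm off, centre to centre. Taller equipment is at least 70 mm behind.
- tray_white: white round spill tray, flat and open, fixed to the worktop: 64 mm outer and 58 mm inner diameter, floor 3 mm thick, lip 6 mm high in all (12 mm of room round the white pot). Origin at the centre of its underside, z up. Empty at the start; neighbours (stacks, trays, bystanders under 20 mm high) at least 115 mm off, centre to centre. Taller equipment is at least 70 mm behind.

How it is judged:
By the outcome, as a careful person would: the job done as asked, in the order asked, and still so for the second after the job is handed in, with the robot touching nothing.
It also fails if it takes over 122 s, if anything falls off the work surface, if the arm or the gripper's body presses on something with over 40 N, if the wrist force passes 120 N, or if a joint passes its speed limit or range.

## Working session

There is one attempt and no reset: what is moved stays moved. The work goes in short steps, Python scripts to look and compute and a tool call to move; the robot and the scene stay as the last step left them, time stands still between calls to the robot, and variables do not carry over. Pictures are saved under pics/ and viewed, and the job is handed in when it is done.

Besides the shell and the picture viewer there is one more tool, called after "Emit:" as name([rows], argument=value, ...), one row to a line, values as JSON. drive_tool: Moves the arm, as the interface text tells. Its arguments: {"type":"object","properties":{"series":{"type":"array","items":{"type":"array","items":{"type":"array","items":{"type":"number"}}}}},"required":["series"]}

```bash
ls; mkdir -p pics; python3 - <<'E'
from bench import robot
import cv2,numpy as np,pickle
o=robot.get_obs();print({k:np.round(v,3) for k,v in o.items()})
d={}
for n in("scene","top"):
    s=robot.snapshot(n);d[n]=s;cv2.imwrite(f"pics/{n}0.png",s["img"]);print(n,s["vertical_fov"],s["cx"],s["cy"],s["rvec"],s["tvec"])
pickle.dump(d,open("s0.pkl","wb"))
E
```

```text
pics
{'time': np.float64(0.0), 'joint_positions': array([-1.251,  0.088,  1.372, -0.   ,  1.684, -0.103]), 'qvel': array([ 0.   , -0.001, -0.   , -0.   , -0.001,  0.001]), 'joint_torque': array([-1.0000e-03, -3.4018e+01, -3.0243e+01,  7.2000e-02,  3.3000e-02,
       -0.0000e+00]), 'tool_pos': array([ 0.225, -0.501,  0.204]), 'ee_rot': array([-3.139, -0.   ,  0.423]), 'wrist_force': array([-0.584,  0.431, -0.1  ]), 'wrist_torque': array([-0.012,  0.004,  0.046]), 'width': np.float64(0.094)}
scene 47.62989478359007 245.1872612557512 193.69177939335773 [ 1.04773415 -2.00859007  1.28726553] [0.21528165 0.26360762 0.79422985]
top 43.45078599227206 252.06465601491303 195.10360862072835 [ 2.10874882 -2.12692647  0.1856606 ] [-0.0748427   0.50189439  1.12345071]
```

View pics/scene0.png

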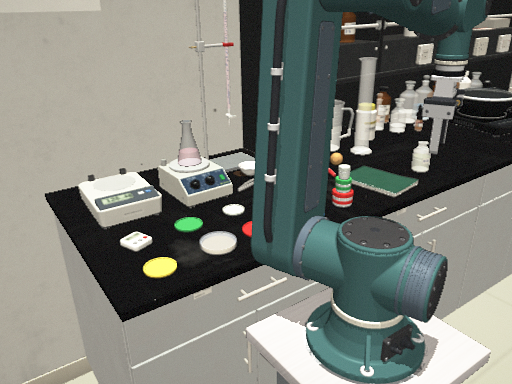

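View pics/top0.png

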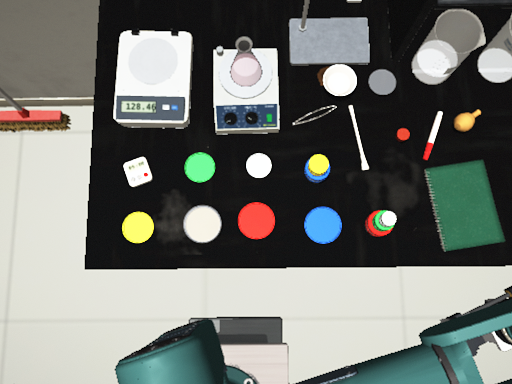

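The top view shows these trays:

| Tray | Pixel |
|---|---|
| yellow | (138,227) |
| red | (256,220) |
| blue | (323,225) |
| green | (200,167) |
| white | (259,165) |

The disc at (202,224) is beige and not a tray. The stacks are yellow on blue at (317,168) and white on green on red at (381,222). Next I'll measure them.

```bash
cat > h.py <<'E'
import cv2,numpy as np
def cloud(s):
    h,w=s["depth"].shape;f=h/2/np.tan(np.radians(s["vertical_fov"]/2))
    v,u=np.mgrid[:h,:w];z=s["depth"].astype(float)
    P=np.stack([(u-s["cx"])/f*z,(v-s["cy"])/f*z,z],-1)
    R,_=cv2.Rodrigues(np.array(s["rvec"]));return (P-np.ravel(s["tvec"]))@R
def box(C,m):
    p=C[m];return p
E
python3 - <<'E'
import pickle,numpy as np,cv2
from h import *
d=pickle.load(open("s0.pkl","rb"));s=d["top"];C=cloud(s)
im=s["img"];hsv=cv2.cvtColor(im,cv2.COLOR_BGR2HSV)
for n,(u,v) in dict(yel=(138,227),beige=(202,224),red=(256,220),blue=(323,225),green=(200,167),white=(259,165),s1=(318,163),s1b=(317,178),s2=(389,219),s2g=(377,221),s2r=(370,226)).items():
    z0=np.median(C[v-1:v+2,u-1:u+2,2]); c0=hsv[v,u].astype(int)
    dh=np.abs((hsv[...,0].astype(int)-c0[0]+90)%180-90)
    m=(np.abs(C[...,2]-z0)<(.003 if z0>.02 else .006))&(hsv[...,2]>60)
    if c0[1]>80: m&=(dh<12)&(hsv[...,1]>80)
    else: m&=(hsv[...,1]<80)
    k,l=cv2.connectedComponents(m.astype(np.uint8));q=l==l[v,u]
    p=C[q];(cx,cy),r=cv2.minEnclosingCircle(p[:,:2].astype(np.float32))
    print(n,hsv[v,u],"z",round(z0,4),"n",len(p),"bbox ctr",np.round((p.min(0)+p.max(0))/2,4)[:2],"ext",np.round(np.ptp(p,0)[:2],3),"mec",round(cx,4),round(cy,4),round(r,4))
cv2.imwrite("pics/z.png",cv2.resize(im[130:260,110:430],None,fx=2.5,fy=2.5,interpolation=2))
E
```

```text
yel [ 30 143 255] z 0.0028 n 810 bbox ctr [0.4318 0.2082] ext [0.081 0.08 ] mec 0.4317 0.2085 0.0414
beige [ 23  16 248] z 0.0179 n 1111 bbox ctr [0.437 0.044] ext [0.093 0.092] mec 0.4361 0.0446 0.0473
red [  1 183 254] z 0.0017 n 1071 bbox ctr [ 0.4454 -0.0879] ext [0.094 0.095] mec 0.4463 -0.0877 0.0483
blue [103 175 254] z 0.0027 n 1106 bbox ctr [ 0.4339 -0.2535] ext [0.094 0.093] mec 0.4339 -0.2532 0.0479
green [ 69 137 252] z 0.0019 n 737 bbox ctr [0.5843 0.0553] ext [0.081 0.081] mec 0.5844 0.0553 0.0414
white [ 90   1 255] z 0.0024 n 510 bbox ctr [ 0.5875 -0.0956] ext [0.065 0.064] mec 0.5877 -0.0947 0.0347
s1 [ 30 158 255] z 0.0809 n 196378 bbox ctr [ 0.4942 -0.0427] ext [1.177 2.164] mec 0.493 -0.0197 1.2036
s1b [103 178 255] z 0.0416 n 104 bbox ctr [ 0.5625 -0.2418] ext [0.048 0.059] mec 0.5671 -0.241 0.0304
s2 [ 90   1 255] z 0.1211 n 134 bbox ctr [ 0.4309 -0.3869] ext [0.03  0.033] mec 0.4313 -0.3873 0.0169
s2g [ 69 152 254] z 0.0827 n 89 bbox ctr [ 0.4318 -0.385 ] ext [0.045 0.041] mec 0.4315 -0.3864 0.0232
s2r [  2 196 255] z 0.0423 n 128 bbox ctr [ 0.4308 -0.3853] ext [0.058 0.056] mec 0.4315 -0.3868 0.0306
```

View pics/z.png

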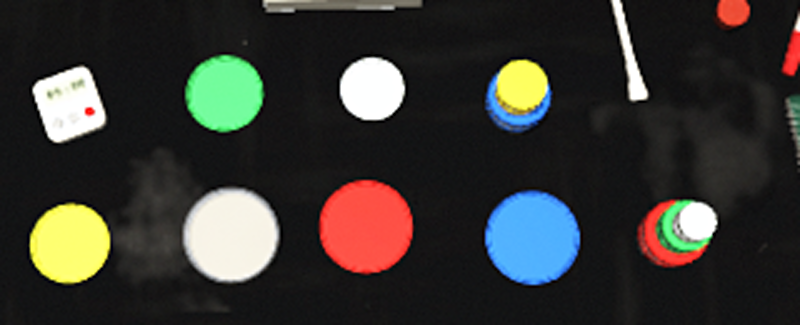

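Emit:
drive_tool([
  [[0,0,0.06,3,-0.2,0,100],[0,0,0.12,6,-0.5,0,100],[0,0,0.18,9,-0.7,0,100],[0,0,0.24,12,-1,0,100],[0,0,0.3,15,-1.2,0,100],[0,0,0.36,18,-1.5,0,100],[0,0,0.42,21,-1.7,0,100],[0,0,0.423,23.5,-1.9,0,100],[0,0,0.423,23.5,-1.9,0,100],[0,0,0.423,23.5,-1.9,0,100],[0,0,0.423,23.5,-1.9,0,100]],
])

```text
time: 1.2
tool_pos: [0.4311, -0.3878, 0.2042]
ee_rot: [-3.14, 0.002, -0.001]
wrist_force: [-0.1, -0.3, 0.2]
width: 0.094
```

```bash
python3 - <<'E'
import pickle,numpy as np,cv2
from h import *
d=pickle.load(open("s0.pkl","rb"));s=d["top"];C=cloud(s)
X,Y,Z=np.moveaxis(C,-1,0)
m0=(abs(X-.565)<.08)&(abs(Y+.242)<.08)
for z in(.082,.042):
    m=m0&(abs(Z-z)<.004);p=C[m][:,:2].astype(np.float32)
    print(z,len(p),cv2.minEnclosingCircle(p),p.min(0),p.max(0))
# height map max in cells near work
for x in np.arange(.35,.9,.03):
    r=[]
    for y in np.arange(.3,-.56,-.05):
        q=(abs(X-x)<.015)&(abs(Y-y)<.025)
        r.append(int(1000*Z[q].max()) if q.any() else -1)
    print(round(x,2),r)
E
```

```text
0.082 272 ((0.5681195855140686, -0.238229900598526), 0.02433650568127632) [ 0.54611295 -0.26095557] [ 0.5912868  -0.21546155]
0.042 128 ((0.5672169923782349, -0.24135445058345795), 0.030704498291015625) [ 0.5382606  -0.27144113] [ 0.5911042  -0.21231171]
0.35 [6, 5, 5, 7, 6, 7, 5, 7, 6, 5, 5, 7, 6, 6, 6, 7, 5, 13]
0.38 [7, 5, 6, 7, 7, 21, 17, 5, 8, 5, 6, 9, 6, 5, 5, 5, 6, 17]
0.41 [5, 9, 9, 7, 21, 23, 22, 10, 10, 7, 10, 10, 10, 122, 123, 5, 6, 16]
0.44 [6, 9, 8, 11, 24, 24, 24, 10, 9, 11, 11, 8, 10, 125, 125, 6, 7, 17]
0.47 [5, 10, 9, 5, 21, 24, 25, 9, 10, 8, 8, 11, 10, 42, 43, 7, 5, 17]
0.5 [7, 6, 6, 7, 8, 6, 4, 7, 10, 7, 7, 6, 5, 7, 6, 6, 13, 19]
0.53 [6, 15, 19, 6, 5, 7, 5, 5, 6, 7, 39, 76, 5, 7, 7, 7, 17, 18]
0.56 [7, 19, 21, 15, 10, 11, 7, 9, 9, 5, 85, 87, 5, 12, 6, 6, 16, 17]
0.59 [6, 22, 23, 8, 9, 10, 9, 11, 9, 9, 87, 88, 7, 11, 6, 7, 18, 17]
0.62 [8, 5, 17, 6, 8, 8, 6, 6, 11, 6, 7, 6, 7, 14, 5, 6, 17, 19]
0.65 [6, 6, 5, 5, 4, 4, 5, 5, 8, 4, 6, 6, 5, 12, 6, 31, 28, 20]
0.68 [7, 67, 67, 69, 67, 4, 82, 85, 84, 70, 10, 5, 6, 13, 7, 29, 5, 18]
0.71 [7, 74, 76, 77, 77, 5, 89, 89, 90, 88, 13, 14, 7, 11, 6, 9, 7, 18]
0.74 [6, 79, 78, 78, 78, 4, 98, 102, 100, 89, 7, 12, 10, 11, 6, 6, 6, 5]
0.77 [5, 66, 72, 73, 68, 4, 100, 234, 232, 96, 5, 39, 37, 38, 12, 12, 6, 7]
0.8 [4, 67, 75, 76, 73, 60, 100, 234, 234, 99, 5, 38, 20, 36, 13, 13, 188, 187]
0.83 [7, 73, 78, 76, 74, 65, 101, 232, 100, 95, 5, 36, 37, 37, 13, 13, 187, -1]
0.86 [5, 73, 75, 77, 76, 66, 107, 97, 99, 88, 21, 21, 28, 21, 25, 278, 275, 276]
0.89 [5, 66, 79, 75, 75, 64, 4, -1, -1, 6, 23, 22, 22, 21, 20, 265, 258, 187]
```

Emit:
drive_tool([
  [[0,0,0,0,-0.1,2.5,100],[0,0,0,0,-0.1,5,100],[0,0,0,0,-0.1,7.5,100],[0,0,0,0,-0.1,10,80],[0,0,0,0,-0.1,11.4,60],[0,0,0,0,-0.1,11.4,60],[0,0,0,0,-0.1,11.4,60],[0,0,0,0,-0.1,11.4,0],[0,0,0,0,-0.1,11.4,0],[0,0,0,0,-0.1,11.4,0],[0,0,0,0,-0.1,11.4,0],[0,0,0,0,-0.1,11.4,0],[0,0,0,0,-0.1,11.4,0],[0,0,0,0,-0.1,11.4,0],[0,0,0,0,-0.1,11.4,0]],
])

```text
time: 2.7
tool_pos: [0.4313, -0.3867, 0.0909]
ee_rot: [-3.14, 0.001, -0.001]
wrist_force: [0.3, 1.2, 3.8]
width: 0.0334
```

Emit:
drive_tool([
  [[0,0,0,0,0,-1,0],[0,0,0,0,0,-3,0],[0,0,0,0,0,-5,0],[0,0,0,0,0,-7,0],[0,0,0,1,-2,-9,0],[0,0,0,2.7,-5,-9,0],[0,0,0,4.3,-8,-9,0],[0,0,0,5.9,-11,-9,0],[0,0,0,7.5,-14,-9,0],[0,0,0,9.1,-17,-9,0],[0,0,0,10.7,-20,-9,0],[0,0,0,12.3,-23,-9,0],[0,0,0,13.9,-26,-9,0],[0,0,0,15,-28,-9,0],[0,0,0,15.6,-29.2,-9,0],[0,0,0,15.6,-29.2,-9,0],[0,0,0,15.6,-29.2,-9,0]],
])

```text
time: 4.4
tool_pos: [0.5873, -0.0957, 0.1809]
ee_rot: [-3.141, 0.002, -0.001]
wrist_force: [0.1, 0.6, -1.1]
width: 0.0334
```

```bash
cat >> h.py <<'E'
def look(name,crop=None):
    from bench import robot
    s=robot.snapshot("top");im=s["img"]
    if crop: a,b,c,d=crop;im=cv2.resize(im[a:b,c:d],None,fx=2.4,fy=2.4,interpolation=2)
    cv2.imwrite("pics/%s.png"%name,im);return s
E
python3 -c "
from h import *
look('w1')"
```

```text
(no output)
```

View pics/w1.png

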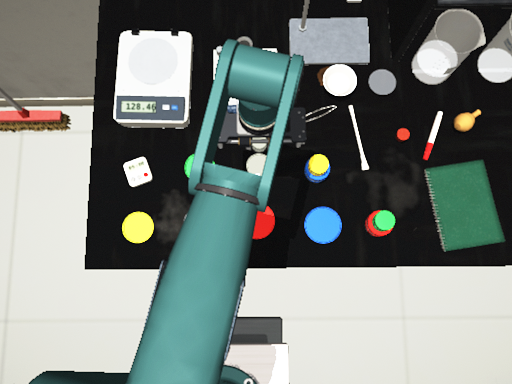

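White pot is in the gripper above its tray, and the green lid is now the top of stack 2 at (384,221). Lowering it.

Emit:
drive_tool([
  [[0,0,0,0,0,2.5,0],[0,0,0,0,0,5,0],[0,0,0,0,0,7.5,0],[0,0,0,0,0,10,0],[0,0,0,0,0,12.5,0],[0,0,0,0,0,14.5,0],[0,0,0,0,0,15.5,0],[0,0,0,0,0,16.2,0],[0,0,0,0,0,16.6,0],[0,0,0,0,0,16.8,0],[0,0,0,0,0,16.8,0],[0,0,0,0,0,16.8,0]],
])

```text
time: 5.65
tool_pos: [0.5876, -0.0961, 0.014]
ee_rot: [-3.141, -0.0, -0.002]
wrist_force: [-0.3, 0.8, -1.3]
width: 0.0336
```

Emit:
drive_tool([
  [[0,0,0,0,0,0.1,0],[0,0,0,0,0,0.2,0],[0,0,0,0,0,0.25,0],[0,0,0,0,0,0.25,0],[0,0,0,0,0,0.25,0]],
])

```text
time: 6.15
tool_pos: [0.5878, -0.0961, 0.0119]
ee_rot: [-3.141, -0.001, -0.002]
wrist_force: [-0.4, -0.3, 1.6]
width: 0.0338
```

Emit:
drive_tool([
  [[0,0,0,0,0,0,55],[0,0,0,0,0,0,60],[0,0,0,0,0,0,60],[0,0,0,0,0,0,60],[0,0,0,0,0,-1,60],[0,0,0,0,0,-4,60],[0,0,0,0,0,-7,60],[0,0,0,0,0,-10,70],[0,0,0,0,0,-13,70],[0,0,0,-1.6,3,-16,80],[0,0,0,-3.9,7,-16,80],[0,0,0,-5.9,11,-16,80],[0,0,0,-8,15,-16,80],[0,0,0,-10.2,19,-16,80],[0,0,0,-12.4,23,-16,80],[0,0,0,-14.4,27,-16,80],[0,0,0,-15.6,29.1,-16,80],[0,0,0,-15.6,29.1,-16,80],[0,0,0,-15.6,29.1,-16,80]],
])

```text
time: 8.05
tool_pos: [0.4311, -0.3868, 0.1722]
ee_rot: [-3.141, -0.002, -0.003]
wrist_force: [0.5, 0.7, -0.5]
width: 0.0751
```

```bash
python3 -c "
from h import *
look('w2')"
```

```text
(no output)
```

View pics/w2.png

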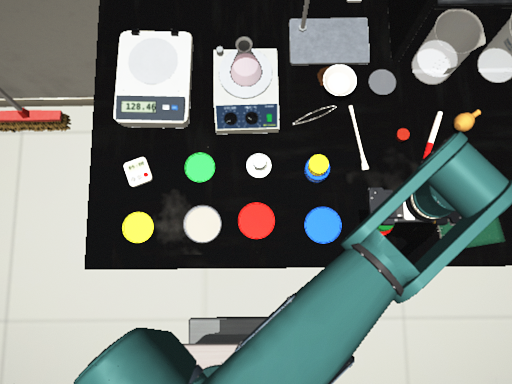

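The white pot stands centred in the white tray at (259,164). Next is the green pot.

Emit:
drive_tool([
  [[0,0,0,0,0,2.5,80],[0,0,0,0,0,5,80],[0,0,0,0,0,7.5,80],[0,0,0,0,0,10,80],[0,0,0,0,0,12,80],[0,0,0,0,0,12,80],[0,0,0,0,0,12,80],[0,0,0,0,0,12,40],[0,0,0,0,0,12,0],[0,0,0,0,0,12,0],[0,0,0,0,0,12,0],[0,0,0,0,0,12,0],[0,0,0,0,0,12,0],[0,0,0,0,0,12,0]],
])

```text
time: 9.5
tool_pos: [0.4321, -0.3865, 0.0531]
ee_rot: [3.141, -0.003, -0.002]
wrist_force: [0.4, 0.7, 4.1]
width: 0.0479
```

Emit:
drive_tool([
  [[0,0,0,0,0,-1,0],[0,0,0,0,0,-3,0],[0,0,0,0,0,-5.5,0],[0,0,0,0,0,-8,0],[0,0,0,0,0,-10.5,0],[0,0,0,0.7,-2,-12,0],[0,0,0,2.1,-6,-12,0],[0,0,0,3.5,-10,-12,0],[0,0,0,4.8,-14,-12,0],[0,0,0,6.2,-18,-12,0],[0,0,0,7.6,-22,-12,0],[0,0,0,9,-26,-12,0],[0,0,0,10.4,-30,-12,0],[0,0,0,11.8,-34,-12,0],[0,0,0,13.1,-38,-12,0],[0,0,0,14.5,-42,-12,0],[0,0,0,15.2,-44.2,-12,0],[0,0,0,15.2,-44.2,-12,0],[0,0,0,15.2,-44.2,-12,0]],
])

```text
time: 11.4
tool_pos: [0.5841, 0.0553, 0.1728]
ee_rot: [3.14, -0.001, -0.001]
wrist_force: [-0.6, -0.2, -0.9]
width: 0.0473
```

Emit:
drive_tool([
  [[0,0,0,0,0,2.5,0],[0,0,0,0,0,5,0],[0,0,0,0,0,7.5,0],[0,0,0,0,0,10,0],[0,0,0,0,0,12.5,0],[0,0,0,0,0,14,0],[0,0,0,0,0,15,0],[0,0,0,0,0,15.5,0],[0,0,0,0,0,15.9,0],[0,0,0,0,0,16.0,0],[0,0,0,0,0,16.1,0],[0,0,0,0,0,16.1,0],[0,0,0,0,0,16.1,0]],
])

```text
time: 12.7
tool_pos: [0.5852, 0.0548, 0.014]
ee_rot: [3.139, -0.004, -0.001]
wrist_force: [-2.1, -1.3, 5.0]
width: 0.0478
```

Emit:
drive_tool([
  [[0,0,0,0,0,0,60],[0,0,0,0,0,0,70],[0,0,0,0,0,0,70],[0,0,0,0,0,0,70],[0,0,0,0,0,-1,70],[0,0,0,0,0,-4,70],[0,0,0,0,0,-7,70],[0,0,0,0,0,-10,75],[0,0,0,0,0,-13,80],[0,0,0,0,2,-16,80],[0,0,0,-0.3,6,-16,80],[0,0,0,-0.5,10,-16,80],[0,0,0,-0.8,14,-16,80],[0,0,0,-1,18,-16,80],[0,0,0,-1.2,22,-16,80],[0,0,0,-1.5,26,-16,80],[0,0,0,-1.7,29.3,-16,80],[0,0,0,-1.7,29.3,-16,80],[0,0,0,-1.7,29.3,-16,80]],
])

```text
time: 14.6
tool_pos: [0.5673, -0.2383, 0.1748]
ee_rot: [3.14, -0.004, -0.002]
wrist_force: [-0.4, -0.6, -0.5]
width: 0.0749
```

```bash
python3 -c "
from h import *
s=look('w3')
C=cloud(s)
X,Y,Z=np.moveaxis(C,-1,0)
for n,x,y,z in(('w',.5877,-.095,.041),('g',.5844,.0553,.043),('r',.4313,-.387,.042)):
    m=(abs(X-x)<.06)&(abs(Y-y)<.06)&(abs(Z-z)<.005);p=C[m][:,:2].astype(np.float32)
    print(n,len(p),cv2.minEnclosingCircle(p) if len(p) else 0,np.median(C[m][:,2]) if len(p) else 0)
"
```

```text
w 135 ((0.5873149037361145, -0.09876588732004166), 0.017521977424621582) 0.040479924090794026
g 268 ((0.583976686000824, 0.05320747196674347), 0.024332236498594284) 0.042486890897120315
r 496 ((0.43089401721954346, -0.3872886598110199), 0.031117191538214684) 0.04211480545582846
```

View pics/w3.png

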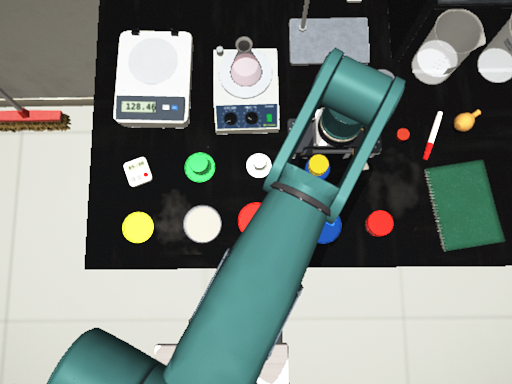

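White and green stand flat and centred in their trays, at (259,164) and (201,164). The red pot is now exposed at (380,223). Grasping yellow now.

Emit:
drive_tool([
  [[0,0,0,0.1,0,2.5,80],[0,0,0,0.1,0,5,80],[0,0,0,0.1,0,7.5,80],[0,0,0,0.1,0,10,80],[0,0,0,0.1,0,12.2,80],[0,0,0,0.1,0,12.2,80],[0,0,0,0.1,0,12.2,80],[0,0,0,0.1,0,12.2,40],[0,0,0,0.1,0,12.2,0],[0,0,0,0.1,0,12.2,0],[0,0,0,0.1,0,12.2,0],[0,0,0,0.1,0,12.2,0],[0,0,0,0.1,0,12.2,0],[0,0,0,0.1,0,12.2,0]],
])

```text
time: 16.05
tool_pos: [0.5695, -0.2378, 0.0539]
ee_rot: [3.14, -0.005, -0.001]
wrist_force: [-1.1, 0.5, 4.4]
width: 0.0475
```

Emit:
drive_tool([
  [[0,0,0,0,0,-1,0],[0,0,0,0,0,-3,0],[0,0,0,0,0,-5.5,0],[0,0,0,0,0,-8,0],[0,0,0,0,0,-10.5,0],[0,0,0,-0.6,-2,-12,0],[0,0,0,-1.9,-6,-12,0],[0,0,0,-3.1,-10,-12,0],[0,0,0,-4.3,-14,-12,0],[0,0,0,-5.6,-18,-12,0],[0,0,0,-6.8,-22,-12,0],[0,0,0,-8,-26,-12,0],[0,0,0,-9.3,-30,-12,0],[0,0,0,-10.5,-34,-12,0],[0,0,0,-11.8,-38,-12,0],[0,0,0,-13,-42,-12,0],[0,0,0,-13.8,-44.6,-12,0],[0,0,0,-13.8,-44.6,-12,0],[0,0,0,-13.8,-44.6,-12,0]],
])

```text
time: 17.95
tool_pos: [0.4308, 0.2085, 0.1719]
ee_rot: [3.138, -0.005, 0.001]
wrist_force: [0.7, -0.5, -0.9]
width: 0.0476
```

Emit:
drive_tool([
  [[0,0,0,0.1,0,2.5,0],[0,0,0,0.1,0,5,0],[0,0,0,0.1,0,7.5,0],[0,0,0,0.1,0,10,0],[0,0,0,0.1,0,12.5,0],[0,0,0,0.1,0,14,0],[0,0,0,0.1,0,14.8,0],[0,0,0,0.1,0,15.3,0],[0,0,0,0.1,0,15.6,0],[0,0,0,0.1,0,15.8,0],[0,0,0,0.1,0,15.9,0],[0,0,0,0.1,0,15.9,0],[0,0,0,0.1,0,15.9,0]],
])

```text
time: 19.25
tool_pos: [0.4335, 0.208, 0.0148]
ee_rot: [3.138, -0.007, 0.001]
wrist_force: [-2.4, -2.5, 6.7]
width: 0.0475
```

Emit:
drive_tool([
  [[0,0,0,0,0,0,60],[0,0,0,0,0,0,70],[0,0,0,0,0,0,70],[0,0,0,0,0,0,70],[0,0,0,0,0,-1,70],[0,0,0,0,0,-4,70],[0,0,0,0,0,-7,80],[0,0,0,0,0,-10,90],[0,0,0,0.9,3,-13,100],[0,0,0,2.1,7,-13,100],[0,0,0,3.6,12,-13,100],[0,0,0,5,17,-13,100],[0,0,0,6.5,22,-13,100],[0,0,0,8,27,-13,100],[0,0,0,9.5,32,-13,100],[0,0,0,11,37,-13,100],[0,0,0,12.4,42,-13,100],[0,0,0,13.3,44.9,-13,100],[0,0,0,13.3,44.9,-13,100],[0,0,0,13.3,44.9,-13,100]],
])

```text
time: 21.25
tool_pos: [0.5658, -0.2411, 0.147]
ee_rot: [3.139, -0.007, -0.001]
wrist_force: [-0.3, 0.2, -0.7]
width: 0.0941
```

```bash
python3 -c "
from h import *
s=look('w4')
C=cloud(s)
X,Y,Z=np.moveaxis(C,-1,0)
for n,x,y,z in(('w',.5877,-.095,.041),('g',.5844,.0553,.043),('y',.432,.208,.043),('r',.4313,-.387,.042),('b',.567,-.241,.042)):
    m=(abs(X-x)<.06)&(abs(Y-y)<.06)&(abs(Z-z)<.005);p=C[m][:,:2].astype(np.float32)
    print(n,len(p),cv2.minEnclosingCircle(p) if len(p) else 0,np.median(C[m][:,2]) if len(p) else 0)
"
```

```text
w 134 ((0.587512195110321, -0.09921865910291672), 0.01737002283334732) 0.04071506506048883
g 267 ((0.5841737985610962, 0.05283056199550629), 0.023931020870804787) 0.042800657448243996
y 292 ((0.4322826564311981, 0.20566874742507935), 0.02416868507862091) 0.04263231392537681
r 489 ((0.4315962493419647, -0.3877158463001251), 0.03124002180993557) 0.04195070269920597
b 419 ((0.5681983828544617, -0.24067729711532593), 0.03074495866894722) 0.04177664044034051
```

View pics/w4.png

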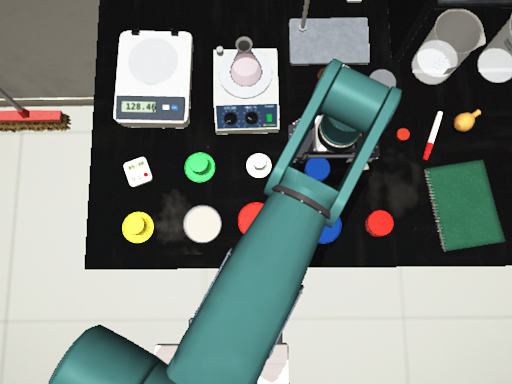

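Yellow stands in its tray at (138,226). The blue pot is clear at (317,168).

Emit:
drive_tool([
  [[0,0.005,0,0.2,0,2.5,100],[0,0.005,0,0.2,0,5,100],[0,0.005,0,0.2,0,7.5,100],[0,0.005,0,0.2,0,10,100],[0,0.005,0,0.2,0,12,100],[0,0.005,0,0.2,0,13.5,100],[0,0.005,0,0.2,0,13.6,100],[0,0.005,0,0.2,0,13.6,100],[0,0.005,0,0.2,0,13.6,50],[0,0.005,0,0.2,0,13.6,0],[0,0.005,0,0.2,0,13.6,0],[0,0.005,0,0.2,0,13.6,0],[0,0.005,0,0.2,0,13.6,0],[0,0.005,0,0.2,0,13.6,0],[0,0.005,0,0.2,0,13.6,0]],
])

```text
time: 22.8
tool_pos: [0.569, -0.2403, 0.0118]
ee_rot: [3.139, -0.012, 0.001]
wrist_force: [-0.5, 0.5, 3.8]
width: 0.0614
```

Emit:
drive_tool([
  [[0,0,0,0,0,-1,0],[0,0,0,0,0,-3,0],[0,-0.005,0,0,0,-5.5,0],[0,-0.01,0,-1,0,-7,0],[0,-0.01,0,-4,0.4,-7,0],[0,-0.01,0,-7,0.7,-7,0],[0,-0.01,0,-10,1,-7,0],[0,-0.01,0,-12.5,1.3,-7,0],[0,-0.01,0,-13.4,1.3,-7,0],[0,-0.01,0,-13.4,1.3,-7,0],[0,-0.01,0,-13.4,1.3,-7,0]],
])

```text
time: 23.9
tool_pos: [0.4347, -0.2533, 0.0804]
ee_rot: [3.139, -0.004, 0.001]
wrist_force: [0.7, 0.6, -1.3]
width: 0.0616
```

Emit:
drive_tool([
  [[0,0,0,0,0,2,0],[0,0,0,0,0,4,0],[0,0,0,0,0,5.2,0],[0,0,0,0,0,6,0],[0,0,0,0,0,6.4,0],[0,0,0,0,0,6.6,0],[0,0,0,0,0,6.7,0],[0,0,0,0,0,6.75,0],[0,0,0,0,0,6.75,0]],
])

```text
time: 24.8
tool_pos: [0.4357, -0.2539, 0.0148]
ee_rot: [3.138, -0.006, 0.001]
wrist_force: [-2.2, 2.5, 6.4]
width: 0.0618
```

Emit:
drive_tool([
  [[0,0,0,0,0,0,80],[0,0,0,0,0,0,95],[0,0,0,0,0,0,95],[0,0,0,0,0,0,95],[0,0,0,0,0,-1,100],[0,0,0,0,0,-4,100],[0,0,0,0,0,-7,100],[0,0,0,0,2,-8,100],[0,0,0,-0.2,6,-8,100],[0,0,0,-0.3,10,-8,100],[0,0,0,-0.4,13.4,-8,100],[0,0,0,-0.4,13.4,-8,100],[0,0,0,-0.4,13.4,-8,100]],
])

```text
time: 26.1
tool_pos: [0.4312, -0.3878, 0.0954]
ee_rot: [3.139, -0.006, -0.001]
wrist_force: [1.0, 0.8, -0.2]
width: 0.094
```

Emit:
drive_tool([
  [[0,0,0,0,-0.1,2.5,100],[0,0,0,0,-0.1,5,100],[0,0,0,0,-0.1,7.5,100],[0,0,0,0,-0.1,8.4,100],[0,0,0,0,-0.1,8.4,100],[0,0,0,0,-0.1,8.4,50],[0,0,0,0,-0.1,8.4,0],[0,0,0,0,-0.1,8.4,0],[0,0,0,0,-0.1,8.4,0],[0,0,0,0,-0.1,8.4,0],[0,0,0,0,-0.1,8.4,0]],
])

```text
time: 27.2
tool_pos: [0.432, -0.3873, 0.0123]
ee_rot: [3.138, -0.007, -0.001]
wrist_force: [-0.9, 1.1, 3.2]
width: 0.0612
```

```bash
python3 -c "
from h import *
s=look('w5')
C=cloud(s)
X,Y,Z=np.moveaxis(C,-1,0)
for n,x,y,z in(('b',.434,-.2535,.045),):
    m=(abs(X-x)<.06)&(abs(Y-y)<.06)&(abs(Z-z)<.005);p=C[m][:,:2].astype(np.float32)
    print(n,len(p),cv2.minEnclosingCircle(p) if len(p) else 0,np.median(C[m][:,2]) if len(p) else 0)
"
```

```text
b 481 ((0.4354036748409271, -0.25553613901138306), 0.031052974984049797) 0.044890479414886074
```

View pics/w5.png

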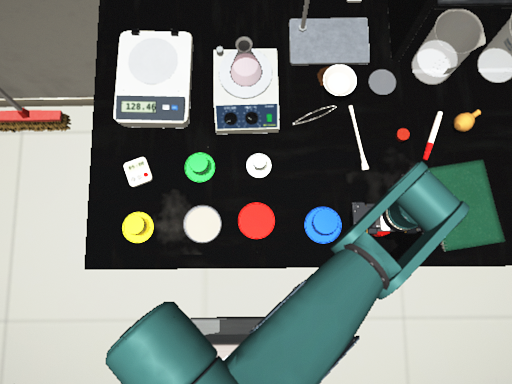

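Blue is centred in its tray at (323,224), with its lid at z=0.045. The red pot is gripped.

Emit:
drive_tool([
  [[0,0,0,0,0,-1,0],[0,0,0,0,0,-3,0],[0,0,0,0,0,-5.5,0],[0,0,0,0,0,-8,0],[0,0,0,0,0,-10,0],[0,0,0,0,-1,-11,0],[0,0,0,0.2,-4,-11,0],[0,0,0,0.4,-8,-11,0],[0,0,0,0.6,-12,-11,0],[0,0,0,0.8,-16,-11,0],[0,0,0,1,-20,-11,0],[0,0,0,1.2,-24,-11,0],[0,0,0,1.4,-28,-11,0],[0,0,0,1.4,-30,-11,0],[0,0,0,1.4,-30,-11,0],[0,0,0,1.4,-30,-11,0]],
])

```text
time: 28.85
tool_pos: [0.445, -0.0867, 0.1209]
ee_rot: [3.138, -0.006, 0.001]
wrist_force: [-1.9, 0.1, -0.4]
width: 0.0617
```

Target z is 0.0153, so I command 10.7 cm down.

Emit:
drive_tool([
  [[0,0,0,0,0.1,2.5,0],[0,0,0,0,0.1,5,0],[0,0,0,0,0.1,7.5,0],[0,0,0,0,0.1,9,0],[0,0,0,0,0.1,9.8,0],[0,0,0,0,0.1,10.3,0],[0,0,0,0,0.1,10.5,0],[0,0,0,0,0.1,10.6,0],[0,0,0,0,0.1,10.7,0],[0,0,0,0,0.1,10.7,0],[0,0,0,0,0.1,10.7,0]],
])

```text
time: 29.95
tool_pos: [0.4463, -0.0885, 0.0152]
ee_rot: [3.137, -0.007, 0.001]
wrist_force: [-2.9, -0.4, 6.2]
width: 0.0614
```

Seated. Releasing, rising, and moving aside (right) to clear the view.

Emit:
drive_tool([
  [[0,0,0,0,0,0,80],[0,0,0,0,0,0,95],[0,0,0,0,0,0,95],[0,0,0,0,0,0,95],[0,0,0,0,0,-1,95],[0,0,0,0,0,-4,95],[0,0,0,0,0,-8,95],[0,0,0,0,0,-12,95],[0,0,0,0,4,-15,95],[0,0,0,0,8,-17,95],[0,0,0,0,12,-17,95],[0,0,0,0,16,-17,95],[0,0,0,0,20,-17,95],[0,0,0,0,24,-17,95],[0,0,0,0,28,-17,95],[0,0,0,0,32,-17,95],[0,0,0,0,32,-17,95],[0,0,0,0,32,-17,95]],
])

```text
time: 31.75
tool_pos: [0.445, -0.408, 0.1867]
ee_rot: [3.138, -0.007, -0.001]
wrist_force: [0.7, 0.2, 0.9]
width: 0.0893
```

```bash
python3 -c "
from h import *
s=look('w6')
C=cloud(s)
X,Y,Z=np.moveaxis(C,-1,0)
for n,x,y,z in(('w',.5877,-.095,.041),('g',.5844,.0553,.043),('y',.432,.208,.043),('r',.446,-.088,.045),('b',.434,-.2535,.045)):
    m=(abs(X-x)<.06)&(abs(Y-y)<.06)&(abs(Z-z)<.005);p=C[m][:,:2].astype(np.float32)
    print(n,len(p),cv2.minEnclosingCircle(p),np.median(C[m][:,2]))
"
```

```text
w 133 ((0.5869888663291931, -0.0976305678486824), 0.017176678404211998) 0.040214286388625356
g 265 ((0.5847218632698059, 0.05297725275158882), 0.024020610377192497) 0.04271804828158097
y 293 ((0.4328836500644684, 0.20566482841968536), 0.024597138166427612) 0.04271663699591579
r 482 ((0.44536206126213074, -0.09036485850811005), 0.03118051402270794) 0.044891938171339976
b 490 ((0.4356074631214142, -0.2557470202445984), 0.031230369582772255) 0.04500056488390643
```

View pics/w6.png

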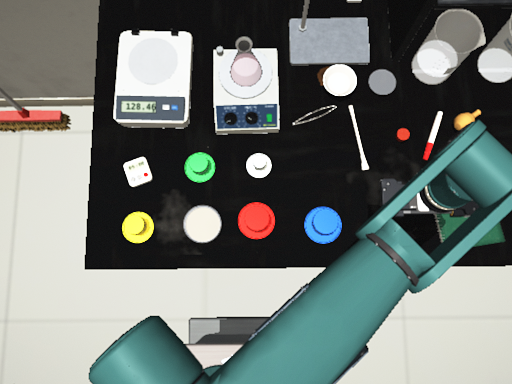

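The picture shows all five pots standing in their own trays: red (257,219), blue (323,224), yellow (138,226), green (201,164), white (259,164). The arm is well clear of them, so I'm handing in.

```bash
python3 -c "
from bench import robot
print(robot.close_job())"
```

```text
the job is handed in; nothing more can be done
None
```

I took both stacks apart and stood each pot in the tray of its own colour, in the order white, green, yellow, blue, red. I handed the job in at about 32 s.

- **Position:** in the last picture every pot is upright, each lid centred within about 3 mm of its tray. Lid heights are 40–45 mm, which matches a pot flat on a 3 mm tray floor.
- **Forces:** the highest wrist force at the end of any move was about 7.6 N. I only saw the values at the end of each move, not the peaks in between.
- **Disagreement:** the camera put the placed lids about 2–3 mm to the right of the tray centres in y. That is about the calibration error and well inside the 12 mm of room.
- **Failed checks:** none.

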